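# Find the loose filter clamp on the goldsmith's dust collector and hold its cap open

## Robot

A 6-joint arm with a two-finger parallel gripper is mounted at the origin on the work surface. World frame = base frame: x ahead of the robot, y to its left, z up, the work surface at z = 0. Lengths are in m, angles in degrees, forces in N, time in s.
With the tool pointing down it reaches from about 0.25 to 0.725 m from the base axis. Payload 9.7 kg.
Tool frame: the origin (TCP) lies where the fingers leave the gripper's body, on its centre line; the fingertips stand 73 mm ahead of it and the grasp point (between the pads) lies 54 mm ahead of it; y points along the fingers, x is the direction in which the jaws open and shut, and the axes are right-handed (so a half turn about y gives the same grasp; the last joint's range is limited). The gripper opens to 85 mm and grips with 20 to 120 N. Pads are 22 mm wide; open, the fingers measure 114 mm over their backs; the gripper's body (76 mm by 85 mm) begins 54 mm behind the grasp point. The pads swing forward as they close: fully open they stand 13 mm farther back than shut.
Start: joints at [-66.062, 4.979, 10.078, 95.1, 0, 90], TCP at [0.223, -0.503, 0.304] pointing down, gripper open.
Joint ranges: [-179.16, 179.16], [-48.56, 103.87], [-65.8, 70.77], [-126.05, 130.52], [-82.76, 87.17], [-180, 180]. Speed limits (degrees/s): [127.2, 127.2, 147.25, 180, 180, 180].

## Interface

Orientations are given as [roll, pitch, yaw] about the fixed x, y, z axes, in that order (R = Rz(yaw) Ry(pitch) Rx(roll)).
In Python, from workcell import sensors, imaging, bot, models gives the robot as it stands.
- The arm moves only by the tool arm_command, never from a script. Its argument "rows" is one flat list of numbers, 7 for each row, row after row: the shift along the tool's x, y, z in cm, then the turn, a rotation vector about the tool's x, y, z in degrees, then the gripper's target within -1 to 1 (fully open at 1, half-way at 0, shut at -1). A call has 1 to 12 rows; each row is the pose to reach, as a shift and turn from the pose commanded when the call began, along the tool's axes at that moment; what a row does not reach only later rows make up. A row lasts 1/12 s, in which the tool goes at most 41.7 mm and 7.16 degrees, less where a joint would pass 70% of its speed; a pose out of reach is approached as far as the arm can. A call with a gripper value outside its range is refused whole. The fingers move at their own pace and stop on an object; "force" is the grip in N (left out, the last holds). Time passes only in rows, so rows that repeat a pose let the fingers close. It gives the time, the measured TCP pose, the force and the opening at its end, in the units of the state.
- sensors.get_obs(): the state, without advancing time (a new reading comes with each control period).
- imaging.camera(name): name is "scene" or "side" or "wrist"; returns a dict with "pixels" (420x560x3 uint8, blue, green, red), "z_map" (420x560 float32, m along the optical axis (not along the pixel's ray), 0 where there is no reading), "camera_matrix" (3x3 intrinsics, pixels), "world_from_camera" (4x4, takes a point from camera to world coordinates). Camera axes: x right, y up, looking along -z (the intrinsics and any distortion apply to the point x, -y, -z); pixel columns grow to the right and rows downward; lengths in m; the calibration is good to about 2 mm. A picture is of the moment at which its call begins.
- bot.job_done(): hands the job in, once; it reports no verdict.
Trained networks look in the newest picture that a camera, given by its name, has taken for a name from the list of things; names that differ only in an ending like _2 or _b are one class to them, and where a whole thing is asked for, a point or a joint stands for the part that bears it (a point fixed in the world has none). Each returns a list of dicts, best first, with "conf" (0 to 1); they miss things now and then, are a little off and sometimes report something else, mostly with a low value. They report only what shows in the picture. A call takes as long as a camera call.
- models.search_frame(thing, camera): "extent" ([centre column, centre row, width, height] in pixels, round what is visible of it).
- models.spot_point(thing, camera): "location" ([column, row] in pixels: a listed point, or the origin of a listed thing).
The state is a dict: "time": time; "q": joint angles; "qd": joint speeds; "joint_efforts": joint torques, N m; "ee_pos": TCP position; "tcp_rot": TCP orientation; "wrist_force": force on the tool from outside, world axes, zero at the start; "torque": the same for the moment, N m; "opening": finger opening in m.
Only numpy, scipy, OpenCV 4.12 (cv2) and the standard library are available. Lean on these libraries where they do the work, as an engineer would, in place of code of your own. Each camera call takes 0.05 s, during which the arm holds its last target.

## Task

One of the three filters in the bench dust collector has a loose clamp bolt. First shake the filters down, so that no gold dust spills, by pulling the shaker knob on the front fully out and pushing it fully home; then tap the filter bolts on top gently, pressing straight down with a fingertip, until you find the one that sinks, take the tab of the cap behind that bolt, and lift the cap to 50 degrees or more. Finish while still holding it open with the gripper so that I can reach the filter; keep the other two caps shut and leave the tools lying about where they are.

Things in the scene. Friction and masses are not known exactly. Their poses are not given: they have to be found in the camera images.
- collector: grey sheet-metal dust collector, 250 mm deep (x), 400 wide (y), flat top 160 above the bench, fixed. Origin under its centre; x points from its front (robot's side) to its back, y to its left, z up. On top, 120 mm apart along y, three alike filter stations, left, middle, right: a bolt near the front edge (x = -98 mm) and behind it a hinged round cap. Shaker knob on the front at y = -60 mm
- shaker (a joint): how far the shaker knob is pulled out, m: 0 fully home (its start), 0.035 fully out at its stop. A spring detent at either end draws it in over the last 5 mm and holds it; about 7 N gets it out of either one, 2 N moves it between
- shaker_grip (a point): centre of the round black shaker knob, 32 mm in diameter, 25 mm long, its axis along the collector's x; at home 33 mm in front of the housing's front face, 125 mm above the bench. Pulled out along the collector's -x. 18 mm of 12 mm rod between knob and housing; nothing beside or above it, 50 mm free below
- bolt_left (a joint): how far the left filter's clamp bolt has sunk, m: 0 at the start. A tight bolt stops a finger dead (it moves less than 2 mm); the loose one sinks 7 mm to its stop under a push of 2 to 3 N straight down, and stays sunk. All three look the same before
- bolt_left_top (a point): centre of the top of the left bolt's steel hex head (24 mm across its corners), 20 mm above the collector's top, standing 12 mm proud of the 36 mm wide well round it; moves down with the bolt
- cap_left (a joint): opening angle of the left filter's cap, rad: 0 shut, stop at 1.3 (75 degrees). A light spring and its own weight (about 1 N at the tab) shut it when let go
- cap_left_tab (a point): grip point in mid-thickness of the left cap's flat tab, 22 mm wide (collector's y), 8 thick, free for 15 mm to the front and 25 to the back of it. Cap shut: 28 mm above the collector's top, nothing beneath. The aluminium cap is an 80 mm disc centred 65 mm behind this point; hinge line along the collector's y, 110 mm behind it and 2 mm lower: the tab swings up and back
- bolt_middle (a joint): how far the middle filter's clamp bolt has sunk, m: 0 at the start. A tight bolt stops a finger dead (it moves less than 2 mm); the loose one sinks 7 mm to its stop under a push of 2 to 3 N straight down, and stays sunk. All three look the same before
- bolt_middle_top (a point): centre of the top of the middle bolt's steel hex head (24 mm across its corners), 20 mm above the collector's top, standing 12 mm proud of the 36 mm wide well round it; moves down with the bolt
- cap_middle (a joint): opening angle of the middle filter's cap, rad: 0 shut, stop at 1.3 (75 degrees). A light spring and its own weight (about 1 N at the tab) shut it when let go
- cap_middle_tab (a point): grip point in mid-thickness of the middle cap's flat tab, 22 mm wide (collector's y), 8 thick, free for 15 mm to the front and 25 to the back of it. Cap shut: 28 mm above the collector's top, nothing beneath. The aluminium cap is an 80 mm disc centred 65 mm behind this point; hinge line along the collector's y, 110 mm behind it and 2 mm lower: the tab swings up and back
- bolt_right (a joint): how far the right filter's clamp bolt has sunk, m: 0 at the start. A tight bolt stops a finger dead (it moves less than 2 mm); the loose one sinks 7 mm to its stop under a push of 2 to 3 N straight down, and stays sunk. All three look the same before
- bolt_right_top (a point): centre of the top of the right bolt's steel hex head (24 mm across its corners), 20 mm above the collector's top, standing 12 mm proud of the 36 mm wide well round it; moves down with the bolt
- cap_right (a joint): opening angle of the right filter's cap, rad: 0 shut, stop at 1.3 (75 degrees). A light spring and its own weight (about 1 N at the tab) shut it when let go
- cap_right_tab (a point): grip point in mid-thickness of the right cap's flat tab, 22 mm wide (collector's y), 8 thick, free for 15 mm to the front and 25 to the back of it. Cap shut: 28 mm above the collector's top, nothing beneath. The aluminium cap is an 80 mm disc centred 65 mm behind this point; hinge line along the collector's y, 110 mm behind it and 2 mm lower: the tab swings up and back
- doming_block: bystander, to be left alone: steel doming block, a 50 mm cube with round hollows, loose on the bench; origin under its centre
- bangle: bystander, to be left alone: brass bangle, 66 mm across and 5 mm thick, lying on the soldering tile; origin under its centre
- pliers: bystander, to be left alone: pliers with red handles, 155 mm long, 12 mm thick, lying on the bench; origin under the pivot, x towards the jaws
- steel_can: bystander, to be left alone: open steel can, 68 mm across, 85 mm tall, on the bench; origin under its centre
- dish: bystander, to be left alone: white ceramic dish, 90 x 130 mm, 22 mm tall, on the bench; origin under its centre
- polish_tin: bystander, to be left alone: small round tin, 37 mm across, 12 mm tall, lying on the collector's top between the left and middle bolts; origin under its centre
- hex_key: bystander, to be left alone: L-shaped hex key, 70 x 25 mm, 6 mm thick, lying on the collector's top between the middle and right bolts; origin at its middle
- chasing_hammer: bystander, to be left alone: hammer with a wooden handle, 240 mm long, lying on the bench; origin near its middle

How it is judged (in metres and radians):
On the way, in this order (a step that is already met when the one before it is completed fails the run):
1. the shaker knob is pulled fully out (30 of its 35 mm or more) (value of joint shaker above 0.03 m), for 0.1 s.
2. the shaker knob is pushed fully home (within 4 mm) (value of joint shaker below 0.004 m), for 0.2 s.
3. the loose bolt is found: tapped, it has sunk by more than 4 mm, all caps still shut (value of joint any of bolt_left, bolt_middle, bolt_right above 0.004 m and value of joint each of cap_left, cap_middle, cap_right below 0.1 rad), for 0.1 s.
At the end, for the whole second after the job is handed in: The gripper's fingers hold the cap behind the sunken bolt (sunk by more than 4 mm) open, still, at more than 0.75 rad (43 degrees); the other two caps are shut (under 0.1 rad) and the shaker knob is home (within 4 mm) (value of joint shaker below 0.004 m and ((value of joint bolt_left above 0.004 m and value of joint cap_left above 0.75 rad and contact force between the fingers and cap_left above 0.4 N and value of joint each of cap_middle, cap_right below 0.1 rad) or (value of joint bolt_middle above 0.004 m and value of joint cap_middle above 0.75 rad and contact force between the fingers and cap_middle above 0.4 N and value of joint each of cap_left, cap_right below 0.1 rad) or (value of joint bolt_right above 0.004 m and value of joint cap_right above 0.75 rad and contact force between the fingers and cap_right above 0.4 N and value of joint each of cap_left, cap_middle below 0.1 rad)) and velocity of joint cap_left between -0.1 and 0.1 rad/s and velocity of joint cap_middle between -0.1 and 0.1 rad/s and velocity of joint cap_right between -0.1 and 0.1 rad/s); the arm keeps its last pose, push and grip.
It fails at once if the cap of a filter whose bolt has not been found loose is lifted ((value of joint cap_left above 0.2 rad and value of joint bolt_left below 0.003 m) or (value of joint cap_middle above 0.2 rad and value of joint bolt_middle below 0.003 m) or (value of joint cap_right above 0.2 rad and value of joint bolt_right below 0.003 m)).
It fails at once if a bolt is struck or pressed hard (over 45 N) instead of tapped (contact force between any of the arm, the fingers and bolt_left above 45 N or contact force between any of the arm, the fingers and bolt_middle above 45 N or contact force between any of the arm, the fingers and bolt_right above 45 N).
It fails at once if a tool or dish on the bench or on the collector is shifted by more than 30 mm (distance of any of doming_block, bangle, pliers, steel_can, dish, polish_tin, hex_key, chasing_hammer from where it was at the start of the episode above 0.03 m).
It also fails if it takes over 72 s, if anything falls off the work surface, if the arm or the gripper's body presses on something with over 40 N, if the wrist force passes 120 N, or if a joint passes its speed limit or range.

## Working session

There is one attempt and no reset: what is moved stays moved. The work goes in short steps, Python scripts to look and compute and a tool call to move; the robot and the scene stay as the last step left them, time stands still between calls to the robot, and variables do not carry over. Pictures are saved under pics/ and viewed, and the job is handed in when it is done.

Besides the shell and the picture viewer there is one more tool, called after ">>>" in YAML: its name, and indented under it one key for each argument. arm_command: Moves the arm, as the interface text tells. Its arguments: {"type":"object","properties":{"rows":{"type":"array","items":{"type":"number"}},"force":{"type":"number"}},"required":["rows"]}

```bash
mkdir -p pics; ls; cat > h.py <<'E'
import numpy as np, cv2
from workcell import sensors, imaging, bot, models
def shot(n,f=None):
    c=imaging.camera(n)
    if f: cv2.imwrite('pics/'+f,c["pixels"])
    return c
def px2w(c,u,v,r=1):
    K=c["camera_matrix"];z=c["z_map"];u0,v0=int(round(u)),int(round(v))
    p=z[max(0,v0-r):v0+r+1,max(0,u0-r):u0+r+1];p=p[p>0]
    d=np.median(p)
    x=(u-K[0,2])/K[0,0]*d;y=(v-K[1,2])/K[1,1]*d
    return (c["world_from_camera"]@np.array([x,-y,-d,1]))[:3]
E
python3 - <<'E'
from h import *
o=sensors.get_obs();print({k:np.round(v,4).tolist() if not isinstance(v,float) else v for k,v in o.items()})
for n in("scene","side"):
    c=shot(n,n+"0.png")
    print(n,np.round(c["world_from_camera"],3).tolist(),c["camera_matrix"].tolist())
    for t in["collector","shaker_grip","bolt_left_top","bolt_middle_top","bolt_right_top","cap_left_tab","cap_middle_tab","cap_right_tab","polish_tin","hex_key"]:
        for r in models.spot_point(t,n)[:2]:
            print(t,round(r["conf"],2),np.round(r["location"]).tolist(),np.round(px2w(c,*r["location"]),4).tolist())
E
```

```text
pics
{'time': 0.0, 'q': [-66.0609, 5.0107, 10.0325, 95.0999, -0.0022, 89.9997], 'qd': [0.0522, 0.0336, -0.0256, -0.0667, 0.0425, 0.047], 'joint_efforts': [-0.0006, -52.0391, 46.4799, 0.0164, -0.0001, 0.0], 'ee_pos': [0.2231, -0.5026, 0.3032], 'tcp_rot': [-90.0022, 0.078, -66.0606], 'wrist_force': [0.8399, 0.7547, -0.2114], 'torque': [0.0341, -0.037, -0.0277], 'opening': 0.0853220320849797}
scene [[0.309, -0.617, 0.724, 1.495], [0.951, 0.218, -0.22, -0.268], [-0.021, 0.756, 0.654, 0.958], [0.0, 0.0, 0.0, 1.0]] [[498.96549749125757, 0.0, 265.52500900603917], [0.0, 498.96549749125757, 208.63207378962923], [0.0, 0.0, 1.0]]
shaker_grip 0.49 [256.0, 197.0] [0.5605, -0.0073, 0.1592]
shaker_grip 0.21 [94.0, 277.0] [0.5504, -0.441, 0.0059]
bolt_left_top 0.49 [323.0, 164.0] [0.2874, 0.2997, 0.0023]
bolt_middle_top 0.47 [284.0, 181.0] [0.5479, 0.0727, 0.1801]
bolt_right_top 0.52 [243.0, 198.0] [0.5783, -0.045, 0.1818]
cap_left_tab 0.69 [338.0, 179.0] [0.5978, 0.1975, 0.1908]
cap_middle_tab 0.76 [300.0, 193.0] [0.6212, 0.0851, 0.1945]
cap_right_tab 0.74 [255.0, 212.0] [0.6494, -0.0356, 0.1921]
p
[... 274 characters left out ...]
85], [0.0, 479.31202913632205, 207.88781760942814], [0.0, 0.0, 1.0]]
shaker_grip 0.62 [298.0, 230.0] [0.4962, 0.0118, 0.1327]
bolt_left_top 0.52 [276.0, 351.0] [0.3443, 0.2356, 0.0336]
bolt_left_top 0.5 [333.0, 282.0] [0.3859, 0.0037, 0.027]
bolt_middle_top 0.57 [263.0, 214.0] [0.5536, 0.0683, 0.1832]
bolt_right_top 0.55 [292.0, 190.0] [0.5686, -0.0441, 0.181]
cap_left_tab 0.68 [135.0, 334.0] [0.4751, 0.4555, 0.1882]
cap_middle_tab 0.74 [239.0, 201.0] [0.6176, 0.085, 0.1941]
cap_right_tab 0.66 [272.0, 178.0] [0.628, -0.0316, 0.1942]
polish_tin 0.52 [244.0, 235.0] [0.5399, 0.1399, 0.1726]
hex_key 0.55 [268.0, 203.0] [0.5923, 0.0161, 0.1627]
hex_key 0.39 [205.0, 230.0] [0.5958, 0.2022, 0.1937]
```

View pics/scene0.png

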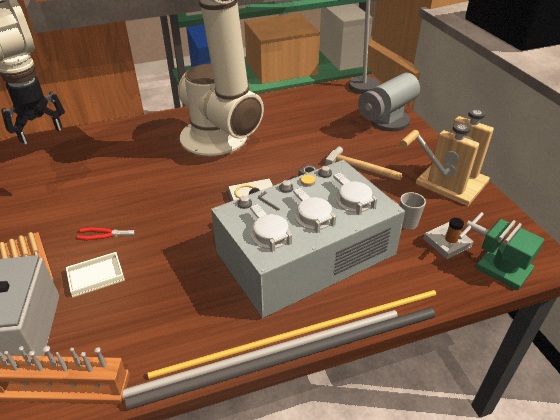

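View pics/side0.png

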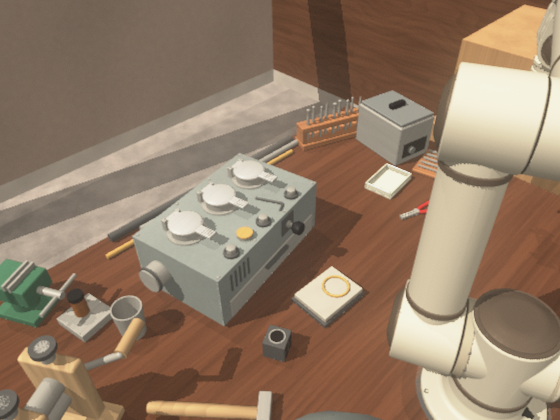

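The scene and side views show the collector with bolts at (231,251), (263,219), (291,191) and the knob at (298,228) in the side view. The tin and the hex key lie between the bolts. Next I fit the collector pose.

```bash
python3 - <<'E'
from h import *
from scipy import ndimage
C={}
for n in("scene","side"):
    c=shot(n);K=c["camera_matrix"];z=c["z_map"]
    v,u=np.mgrid[:420,:560]
    P=np.stack([(u-K[0,2])/K[0,0]*z,-(v-K[1,2])/K[1,1]*z,-z,np.ones_like(z)],-1)@c["world_from_camera"].T
    P=P[...,:3]; C[n]=P
    reg=(P[...,0]>.35)&(P[...,0]<.85)&(P[...,1]>-.2)&(P[...,1]<.35)&(z>0)
    m=reg&(abs(P[...,2]-.16)<.006)
    q=P[m];r=cv2.minAreaRect((q[:,:2]*1000).astype(np.float32));print(n,r,len(q),np.median(q[:,2]))
    a=np.radians(r[2]); 
    # bolts tops / knob
    m=reg&(abs(P[...,2]-.181)<.0045)
    l,k=ndimage.label(m)
    for i in range(1,k+1):
        s=P[l==i]
        if len(s)>12: print('  z180',len(s),np.round(np.median(s,0),4),np.round(s.mean(0),4),np.round(np.ptp(s,0),3))
    m=reg&(P[...,2]>.187)&(P[...,2]<.25)
    l,k=ndimage.label(m)
    for i in range(1,k+1):
        s=P[l==i]
        if len(s)>12: print('  caps',len(s),np.round(s.mean(0),4),np.round(np.ptp(s,0),3))
for n,pts in(("side",[(231,250),(263,218),(291,190),(298,228),(207,233),(240,204),(270,179)]),):
    c=shot(n)
    for p in pts: print(p,np.round(px2w(c,*p),4))
    cv2.imwrite('pics/crop.png',cv2.resize(c["pixels"][140:330,120:330],None,fx=3.5,fy=3.1,interpolation=cv2.INTER_CUBIC)[:600,:800])
E
```

```text
scene ((650.0426025390625, 95.11720275878906), (256.7588806152344, 402.801025390625), 11.558060646057129) 8228 0.16067959205550048
  z180 36 [0.5317 0.1911 0.1803] [0.5317 0.1907 0.1803] [0.023 0.021 0.008]
  z180 42 [0.555  0.0743 0.1802] [0.5551 0.0741 0.18  ] [0.021 0.022 0.006]
  z180 43 [ 0.5801 -0.0426  0.1801] [ 0.5799 -0.043   0.18  ] [0.025 0.02  0.006]
  z180 26 [0.6821 0.1939 0.1806] [0.6805 0.1945 0.1808] [0.024 0.022 0.008]
  z180 17 [0.7063 0.2033 0.1807] [0.7054 0.204  0.1805] [0.011 0.008 0.007]
  z180 20 [0.7058 0.0789 0.1786] [0.7062 0.0789 0.1801] [0.018 0.018 0.008]
  z180 14 [0.723  0.129  0.1798] [0.7225 0.1303 0.1802] [0.007 0.009 0.009]
  z180 14 [0.7293 0.0857 0.1805] [0.7293 0.0864 0.1809] [0.012 0.009 0.008]
  z180 13 [ 0.7308 -0.0404  0.1789] [ 0.7299 -0.0395  0.1795] [0.013 0.013 0.009]
  z180 16 [ 0.7548 -0.0305  0.1796] [ 0.7542 -0.0297  0.1804] [0.011 0.008 0.008]
  caps 714 [0.6547 0.2145 0.1926] [0.131 0.078 0.011]
  caps 786 [0.679  0.0977 0.1925] [0.134 0.08  0.012]
  caps 870 [ 0.7031 -0.0193  0.1925] [0.134 0.079 0.011]
side ((647.571533203125, 9
[... 502 characters left out ...]
.5488 0.0732 0.1811] [0.5491 0.0731 0.1812] [0.022 0.022 0.008]
  z180 17 [0.6895 0.2474 0.1811] [0.6901 0.2469 0.1817] [0.01  0.01  0.007]
  z180 44 [0.6267 0.2371 0.1793] [0.6283 0.2365 0.1797] [0.038 0.037 0.009]
  z180 62 [0.5248 0.1907 0.1808] [0.5253 0.1907 0.1808] [0.021 0.021 0.009]
  caps 631 [ 0.6896 -0.0177  0.1935] [0.135 0.08  0.012]
  caps 760 [0.6656 0.0997 0.1934] [0.134 0.08  0.012]
  caps 909 [0.6415 0.2164 0.1934] [0.136 0.079 0.012]
(231, 250) [0.5199 0.1944 0.1792]
(263, 218) [0.5446 0.0772 0.1809]
(291, 190) [ 0.5706 -0.0416  0.1813]
(298, 228) [0.4965 0.0106 0.1369]
(207, 233) [0.584  0.2066 0.1949]
(240, 204) [0.6074 0.091  0.1942]
(270, 179) [ 0.6293 -0.0269  0.192 ]
```

View pics/crop.png

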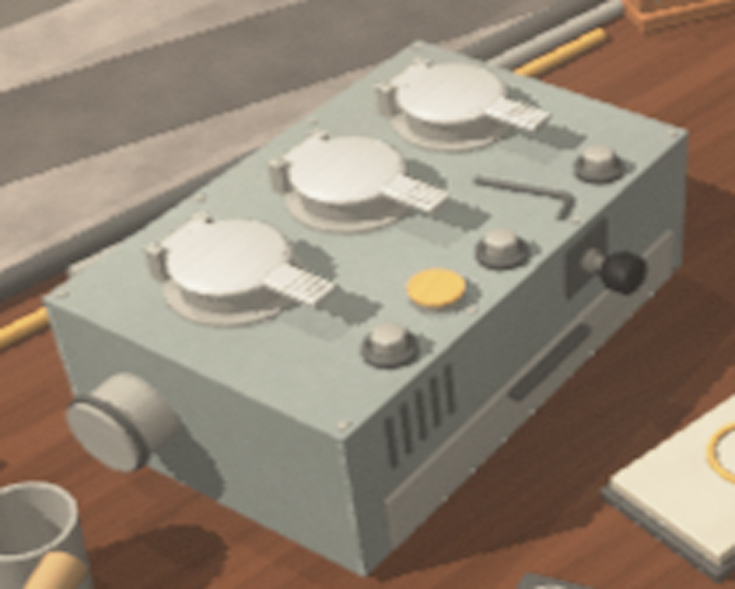

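```bash
cat >> h.py <<'E'
from scipy.spatial.transform import Rotation as Rn
O=np.array([0.648,0.093,0]); YAW=11.6
A=Rn.from_euler('z',YAW,degrees=True).as_matrix()
def cw(p,O=O): return O+A@np.array(p)
def wc(p,O=O): return A.T@(np.array(p)-O)
def toolR(pitch):  # pitch: deg below horizontal of fingers; jaws along collector -y
    p=np.radians(pitch); y=A@np.array([np.cos(p),0,-np.sin(p)]); x=A@np.array([0,-1.,0]); return np.stack([x,y,np.cross(x,y)],1)
def to(grasp_c,pitch,d=.054,O=O):
    "move so that point d ahead of TCP is at collector coords grasp_c"
    o=sensors.get_obs(); R0=Rn.from_euler('xyz',o["tcp_rot"],degrees=True).as_matrix()
    R=toolR(pitch); t=cw(grasp_c,O)-d*R[:,1]
    print('t',round(o['time'],2),'tcp target',np.round(t,4),'shift cm',np.round(100*R0.T@(t-np.array(o["ee_pos"])),2),'rot',np.round(np.degrees(Rn.from_matrix(R0.T@R).as_rotvec()),2))
def st():
    o=sensors.get_obs(); R0=Rn.from_euler('xyz',o["tcp_rot"],degrees=True).as_matrix()
    print('t',round(o['time'],2),'q',np.round(o['q'],1),'tcp_c',np.round(wc(o['ee_pos']),4),'grasp_c',np.round(wc(np.array(o['ee_pos'])+.054*R0[:,1]),4),'rot',np.round(o['tcp_rot'],2),'f',np.round(o['wrist_force'],1),'op',round(o['opening'],4))
E
python3 -c "
from h import *
to([-.16,-.06,.25],90)"
```

```text
t 1.25 tcp target [0.5033 0.0021 0.304 ] shift cm [-3.476e+01 -1.000e-02  4.609e+01] rot [-0.   12.34 -0.  ]
```

>>> arm_command:
  rows: [-34.8, 0, 46.1, 0, 12.3, 0, 1, -34.8, 0, 46.1, 0, 12.3, 0, 1, -34.8, 0, 46.1, 0, 12.3, 0, 1, -34.8, 0, 46.1, 0, 12.3, 0, 1, -34.8, 0, 46.1, 0, 12.3, 0, 1, -34.8, 0, 46.1, 0, 12.3, 0, 1, -34.8, 0, 46.1, 0, 12.3, 0, 1, -34.8, 0, 46.1, 0, 12.3, 0, 1, -34.8, 0, 46.1, 0, 12.3, 0, 1, -34.8, 0, 46.1, 0, 12.3, 0, 1, -34.8, 0, 46.1, 0, 12.3, 0, 1, -34.8, 0, 46.1, 0, 12.3, 0, 1]

```text
time: 2.25
ee_pos: [0.4656, -0.0643, 0.3042]
tcp_rot: [-90.0, -0.0, -78.4]
wrist_force: [1.1, -1.2, 0.4]
opening: 0.0852
```

```bash
python3 -c "
from h import *
st()
c=shot('wrist','w1.png');print(np.round(c['world_from_camera'],3).tolist())
to([-.16,-.06,.25],90)"
```

```text
t 2.25 q [ -7.9  -6.   -0.8  95.2  -0.  160.5] tcp_c [-0.2103 -0.1174  0.3042] grasp_c [-0.2102 -0.1174  0.2502] rot [-8.995e+01 -2.000e-02 -7.835e+01] f [ 1.1 -1.2  0.4] op 0.0852
[[0.201, 0.926, 0.321, 0.55], [-0.98, 0.19, 0.067, -0.048], [0.001, -0.328, 0.945, 0.374], [0.0, 0.0, 0.0, 1.0]]
t 2.3 tcp target [0.5033 0.0021 0.304 ] shift cm [-5.27 -0.03  4.7 ] rot [-0.11  0.27 -0.12]
```

View pics/w1.png

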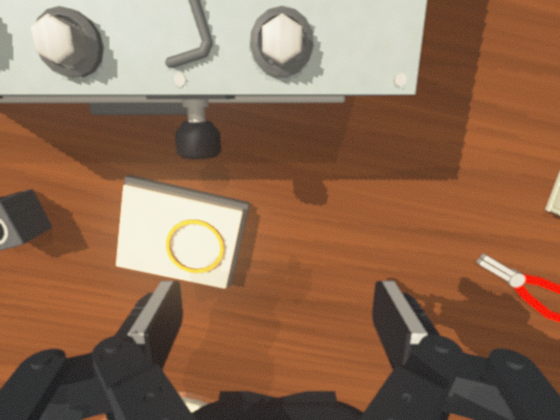

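Wrist view: right bolt head at (282,38), middle bolt at (58,38), knob at (198,140) with its rod centred at column 196. I'll check my collector fit against these.

```bash
python3 -c "
from h import *
c=shot('wrist')
for p in [(282,38),(58,38),(198,140),(198,150),(197,112),(250,97),(415,94)]:
    w=px2w(c,*p); print(p,np.round(w,4),np.round(wc(w),4))
"
```

```text
(282, 38) [ 0.5809 -0.039   0.1798] [-0.0923 -0.1158  0.1798]
(58, 38) [0.5571 0.0743 0.1797] [-9.280e-02 -1.000e-04  1.797e-01]
(198, 140) [0.5141 0.0047 0.1404] [-0.1489 -0.0595  0.1404]
(198, 150) [0.5072 0.004  0.1398] [-0.1558 -0.0589  0.1398]
(197, 112) [0.5313 0.0098 0.1308] [-0.1311 -0.058   0.1308]
(250, 97) [ 0.5489 -0.0265  0.16  ] [-0.1211 -0.0971  0.16  ]
(415, 94) [ 0.5708 -0.1226  0.16  ] [-0.119  -0.1957  0.16  ]
```

```bash
sed -i 's/^O=.*; YAW/O=np.array([0.652,0.095,0]); YAW/' h.py; python3 -c "
from h import *
to([-.162,-.06,.25],90);to([-.162,-.06,.126],90)"
```

```text
t 2.35 tcp target [0.5054 0.0037 0.304 ] shift cm [-5.61 -0.05  5.12] rot [-0.01  0.39 -0.06]
t 2.35 tcp target [0.5054 0.0037 0.18  ] shift cm [-5.6  12.35  5.12] rot [-0.01  0.39 -0.06]
```

>>> arm_command:
  rows: [-2.8, 0, 2.6, 0, 0, 0, 1, -5.6, 0, 5.1, 0, 0, 0, 1, -5.6, 3.5, 5.1, 0, 0, 0, 1, -5.6, 7, 5.1, 0, 0, 0, 1, -5.6, 10, 5.1, 0, 0, 0, 1, -5.6, 12.3, 5.1, 0, 0, 0, 1, -5.6, 12.3, 5.1, 0, 0, 0, 1, -5.6, 12.3, 5.1, 0, 0, 0, 1]

```text
time: 3.02
ee_pos: [0.5033, -0.0016, 0.1806]
tcp_rot: [-90.1, 0.0, -78.4]
wrist_force: [0.7, 0.3, 0.7]
opening: 0.0854
```

```bash
python3 -c "
from h import *
st()
shot('wrist','w2.png');c=shot('side');cv2.imwrite('pics/s2.png',cv2.resize(c['pixels'][120:340,180:400],None,fx=2.7,fy=2.7))"
```

```text
t 3.02 q [ -0.2  -2.  -10.6  81.4  -0.  168.2] tcp_c [-0.1651 -0.0647  0.1806] grasp_c [-0.1652 -0.0647  0.1266] rot [-9.010e+01  2.000e-02 -7.838e+01] f [0.7 0.3 0.7] op 0.0854
```

View pics/w2.png

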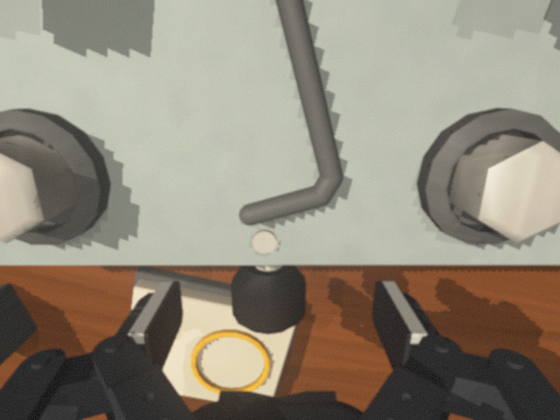

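View pics/s2.png

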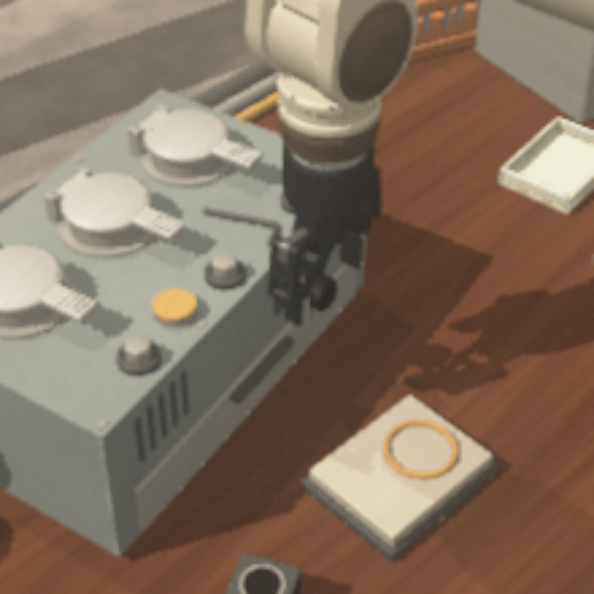

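Knob is 12 px (about 5 mm) left of the jaw centre, which matches the TCP reading. I correct that, then close.

>>> arm_command:
  rows: [-0.5, 0, 0.4, 0, 0, 0, 1, -0.5, 0, 0.4, 0, 0, 0, -0.8, -0.5, 0, 0.4, 0, 0, 0, -0.8, -0.5, 0, 0.4, 0, 0, 0, -0.8, -0.5, 0, 0.4, 0, 0, 0, -0.8, -0.5, 0, 0.4, 0, 0, 0, -0.8, -0.5, 0, 0.4, 0, 0, 0, -0.8, -0.5, 0, 0.4, 0, 0, 0, -0.8]
  force: 50

```text
time: 3.78
ee_pos: [0.507, 0.0033, 0.1816]
tcp_rot: [-90.0, -0.2, -78.4]
wrist_force: [-0.1, -7.6, 4.3]
opening: 0.03
```

```bash
python3 -c "
from h import *
st()"
```

```text
t 3.78 q [  0.4  -1.6 -10.2  81.4  -0.2 168.9] tcp_c [-0.1605 -0.0606  0.1816] grasp_c [-0.1604 -0.0608  0.1276] rot [-89.96  -0.17 -78.41] f [-0.1 -7.6  4.3] op 0.03
```

>>> arm_command:
  rows: [0, 0, -0.5, 0, 0, 0, -0.8, 0, 0, -1, 0, 0, 0, -0.8, 0, 0, -1.6, 0, 0, 0, -0.8, 0, 0, -2.2, 0, 0, 0, -0.8, 0, 0, -2.8, 0, 0, 0, -0.8, 0, 0, -3.3, 0, 0, 0, -0.8, 0, 0, -3.6, 0, 0, 0, -0.8, 0, 0, -3.7, 0, 0, 0, -0.8, 0, 0, -3.7, 0, 0, 0, -0.8, 0, 0, -3.7, 0, 0, 0, -0.8, 0, 0, -3.7, 0, 0, 0, -0.8]

```text
time: 4.7
ee_pos: [0.4723, -0.0038, 0.1816]
tcp_rot: [-89.7, -0.2, -78.4]
wrist_force: [12.5, -5.5, -2.4]
opening: 0.0303
```

```bash
python3 -c "
from h import *
st();shot('wrist','w3.png')"
```

```text
t 4.7 q [-4.00e-01 -6.60e+00 -1.49e+01  8.14e+01 -1.00e-01  1.68e+02] tcp_c [-0.1959 -0.0607  0.1816] grasp_c [-0.1956 -0.0608  0.1276] rot [-89.74  -0.17 -78.4 ] f [12.5 -5.5 -2.4] op 0.0303
```

View pics/w3.png

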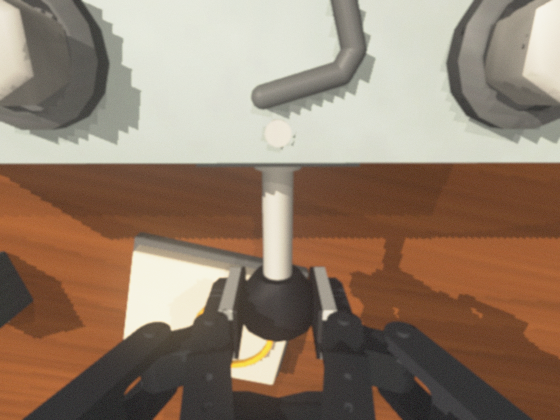

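The knob is out: the rod is exposed from row 165 to 280, the travel is 35.4 mm and there is 12.5 N at the stop. Push it home.

>>> arm_command:
  rows: [0, 0, 0.5, 0, 0, 0, -0.8, 0, 0, 1, 0, 0, 0, -0.8, 0, 0, 1.6, 0, 0, 0, -0.8, 0, 0, 2.2, 0, 0, 0, -0.8, 0, 0, 2.8, 0, 0, 0, -0.8, 0, 0, 3.4, 0, 0, 0, -0.8, 0, 0, 3.8, 0, 0, 0, -0.8, 0, 0, 3.8, 0, 0, 0, -0.8, 0, 0, 3.8, 0, 0, 0, -0.8, 0, 0, 3.8, 0, 0, 0, -0.8, 0, 0, 3.8, 0, 0, 0, -0.8]

```text
time: 5.67
ee_pos: [0.5072, 0.0034, 0.1816]
tcp_rot: [-90.1, -0.2, -78.4]
wrist_force: [-6.3, -8.1, 6.7]
opening: 0.03
```

```bash
python3 -c "
from h import *
st();shot('wrist','w4.png')"
```

```text
t 5.67 q [  0.5  -1.5 -10.1  81.5  -0.2 168.9] tcp_c [-0.1603 -0.0606  0.1816] grasp_c [-0.1604 -0.0608  0.1276] rot [-90.07  -0.17 -78.42] f [-6.3 -8.1  6.7] op 0.03
```

View pics/w4.png

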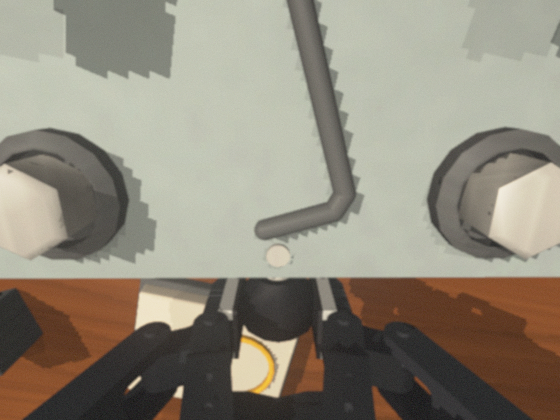

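Home again, same TCP as before the pull (35 mm back). Release and lift.

>>> arm_command:
  rows: [0, 0, 0, 0, 0, 0, 1, 0, 0, 0, 0, 0, 0, 1, 0, 0, 0, 0, 0, 0, 1, 0, 0, 0, 0, 0, 0, 1, 0, 0, 0, 0, 0, 0, 1, 0, 0, 0, 0, 0, 0, 1, 0, -2, 0, 0, 0, 0, 1, 0, -5, 0, 0, 0, 0, 1, 0, -9, 0, 0, 0, 0, 1, 0, -12, 0, 0, 0, 0, -1, 0, -12, 0, 0, 0, 0, -1, 0, -12, 0, 0, 0, 0, -1]

```text
time: 6.72
ee_pos: [0.5083, 0.0047, 0.3028]
tcp_rot: [-89.8, -0.0, -78.4]
wrist_force: [0.7, 0.7, -0.5]
opening: 0.0514
```

```bash
python3 -c "
from h import *
st();c=shot('wrist','w5.png')
for n in ('bolt_right_top','shaker_grip','bolt_middle_top'):
  for r in models.spot_point(n,'wrist')[:2]:
    w=px2w(c,*r['location']);print(n,round(r['conf'],2),np.round(r['location']),np.round(wc(w),4))
to([-.098,-.12,.19],90,.073);to([-.098,0,.19],90,.073)"
```

```text
t 6.72 q [  0.5  -0.9   3.9  94.6   0.  168.9] tcp_c [-0.1589 -0.0596  0.3028] grasp_c [-0.1587 -0.0596  0.2488] rot [-8.980e+01 -4.000e-02 -7.836e+01] f [ 0.7  0.7 -0.5] op 0.0514
bolt_right_top 0.8 [384. 151.] [-0.1021 -0.1217  0.1797]
shaker_grip 0.84 [279. 216.] [-0.1553 -0.0622  0.1406]
bolt_middle_top 0.81 [176. 147.] [-0.1    -0.0028  0.1795]
t 6.92 tcp target [ 0.5801 -0.0423  0.263 ] shift cm [6.06 3.64 6.19] rot [ 0.12  0.04 -0.02]
t 6.92 tcp target [0.556  0.0753 0.263 ] shift cm [-5.94  3.64  6.2 ] rot [ 0.12  0.04 -0.02]
```

View pics/w5.png

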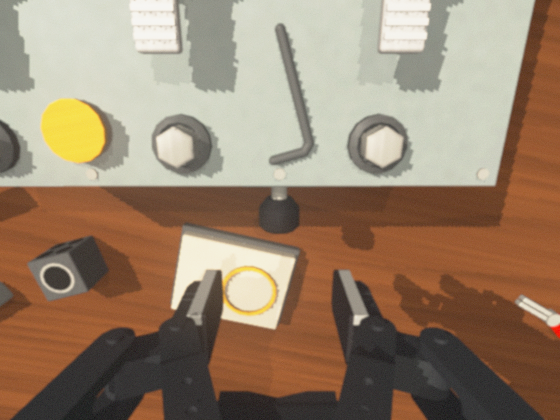

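Knob home at (279,216). The bolts measure within 3 mm of the fit. Right bolt first.

>>> arm_command:
  rows: [3, 0, 3, 0, 0, 0, -1, 6.1, 0, 6, 0, 0, 0, -1, 6.1, 1.8, 6, 0, 0, 0, -1, 6.1, 3.6, 6, 0, 0, 0, -1, 6.1, 3.6, 6, 0, 0, 0, -1, 6.1, 3.6, 6, 0, 0, 0, -1, 6.1, 3.6, 6, 0, 0, 0, -1, 6.1, 3.6, 6, 0, 0, 0, -1]
  force: 20

```text
time: 7.58
ee_pos: [0.5787, -0.0427, 0.2663]
tcp_rot: [-89.9, -0.0, -78.3]
wrist_force: [-0.3, -1.0, 1.2]
opening: -0.0003
```

```bash
python3 -c "
from h import *
st();c=shot('wrist','w6.png')
to([-.099,-.121,.182],90,.073)"
```

```text
t 7.58 q [ -4.2   8.5   9.7  91.2   0.  164.1] tcp_c [-0.0995 -0.1202  0.2663] grasp_c [-0.0994 -0.1202  0.2123] rot [-8.990e+01 -3.000e-02 -7.834e+01] f [-0.3 -1.   1.2] op -0.0003
t 7.63 tcp target [ 0.5794 -0.0434  0.255 ] shift cm [0.08 1.14 0.04] rot [-0.11  0.06  0.03]
```

View pics/w6.png

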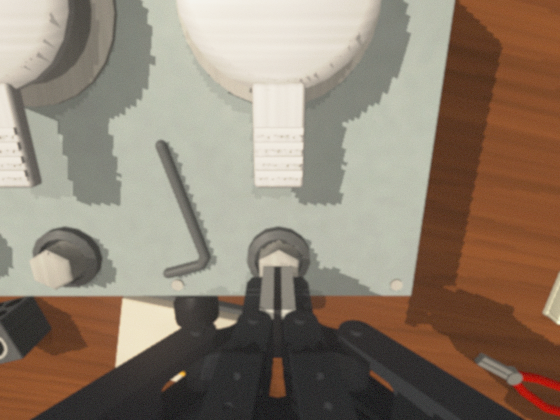

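The closed tips are over the right bolt (278,262). Descend in small steps.

>>> arm_command:
  rows: [0, 0.6, 0, 0, 0, 0, -1, 0, 1.1, 0, 0, 0, 0, -1, 0, 1.2, 0, 0, 0, 0, -1, 0, 1.3, 0, 0, 0, 0, -1, 0, 1.3, 0, 0, 0, 0, -1]

```text
time: 8.05
ee_pos: [0.5786, -0.0429, 0.2522]
tcp_rot: [-90.0, 0.0, -78.4]
wrist_force: [-1.6, 0.3, 2.6]
opening: -0.0
```

>>> arm_command:
  rows: [0, 0.1, 0, 0, 0, 0, -1, 0, 0.2, 0, 0, 0, 0, -1, 0, 0.2, 0, 0, 0, 0, -1]

```text
time: 8.3
ee_pos: [0.5785, -0.0429, 0.252]
tcp_rot: [-89.9, -0.0, -78.4]
wrist_force: [-5.4, 1.3, 14.3]
opening: 0.0001
```

Right bolt stopped the tip dead (14 N at z 0.179), so it is tight. On to the middle.

>>> arm_command:
  rows: [0, -1.0, 0, 0, 0, 0, -1, 0, -1.8, 0, 0, 0, 0, -1, -4, -1.8, 0, 0, 0, 0, -1, -8, -1.8, 0, 0, 0, 0, -1, -12, -1.8, 0, 0, 0, 0, -1, -12, -1.8, 0, 0, 0, 0, -1, -12, -1.8, 0, 0, 0, 0, -1, -12, -1.8, 0, 0, 0, 0, -1]

```text
time: 8.97
ee_pos: [0.5547, 0.0746, 0.2681]
tcp_rot: [-90.0, -0.0, -78.3]
wrist_force: [-0.6, -0.2, -0.3]
opening: -0.0002
```

```bash
python3 -c "
from h import *
st();c=shot('wrist','w7.png')
to([-.099,-.001,.181],90,.073)"
```

```text
t 8.97 q [  7.7   5.7   6.9  91.2  -0.  176. ] tcp_c [-0.0994 -0.0004  0.2681] grasp_c [-0.0994 -0.0004  0.2141] rot [-8.999e+01 -2.000e-02 -7.831e+01] f [-0.6 -0.2 -0.3] op -0.0002
t 9.02 tcp target [0.5552 0.0741 0.254 ] shift cm [-0.    1.4   0.04] rot [-0.    0.02  0.02]
```

View pics/w7.png

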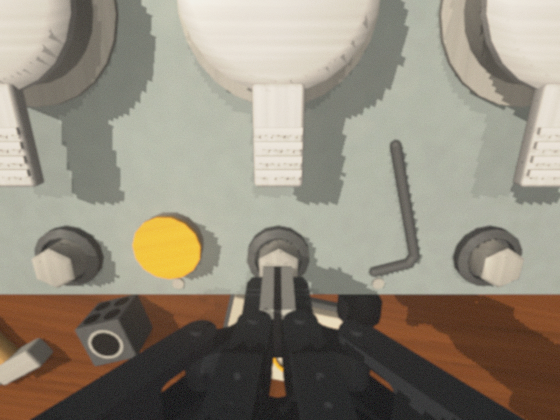

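Tips are over the middle bolt (278,262). The hex key has not moved.

>>> arm_command:
  rows: [0, 0.7, 0, 0, 0, 0, -1, 0, 1.3, 0, 0, 0, 0, -1, 0, 1.4, 0, 0, 0, 0, -1, 0, 1.5, 0, 0, 0, 0, -1, 0, 1.5, 0, 0, 0, 0, -1]

```text
time: 9.43
ee_pos: [0.5545, 0.0741, 0.2525]
tcp_rot: [-90.0, 0.0, -78.4]
wrist_force: [-0.3, 0.6, 0.1]
opening: -0.0001
```

>>> arm_command:
  rows: [0, 0.1, 0, 0, 0, 0, -1, 0, 0.2, 0, 0, 0, 0, -1, 0, 0.2, 0, 0, 0, 0, -1]

```text
time: 9.68
ee_pos: [0.5546, 0.0745, 0.2509]
tcp_rot: [-90.0, -0.0, -78.4]
wrist_force: [0.0, 0.3, 0.2]
opening: -0.0001
```

>>> arm_command:
  rows: [0, 0.1, 0, 0, 0, 0, -1, 0, 0.2, 0, 0, 0, 0, -1, 0, 0.2, 0, 0, 0, 0, -1]

```text
time: 9.93
ee_pos: [0.5546, 0.0745, 0.2488]
tcp_rot: [-90.0, -0.0, -78.4]
wrist_force: [0.1, 0.1, 0.2]
opening: -0.0001
```

>>> arm_command:
  rows: [0, 0.1, 0, 0, 0, 0, -1, 0, 0.2, 0, 0, 0, 0, -1, 0, 0.2, 0, 0, 0, 0, -1]

```text
time: 10.18
ee_pos: [0.5545, 0.0746, 0.2467]
tcp_rot: [-90.0, 0.0, -78.4]
wrist_force: [0.1, 0.4, -0.3]
opening: 0.0
```

```bash
python3 -c "
from h import *
st();c=shot('side');cv2.imwrite('pics/s8.png',cv2.resize(c['pixels'][150:300,180:340],None,fx=4,fy=4,interpolation=cv2.INTER_CUBIC))
shot('wrist','w8.png')"
```

```text
t 10.18 q [  7.7   5.5   4.3  88.8   0.  176. ] tcp_c [-0.0996 -0.0004  0.2467] grasp_c [-0.0996 -0.0004  0.1927] rot [-9.000e+01  1.000e-02 -7.836e+01] f [ 0.1  0.4 -0.3] op 0.0
```

View pics/s8.png

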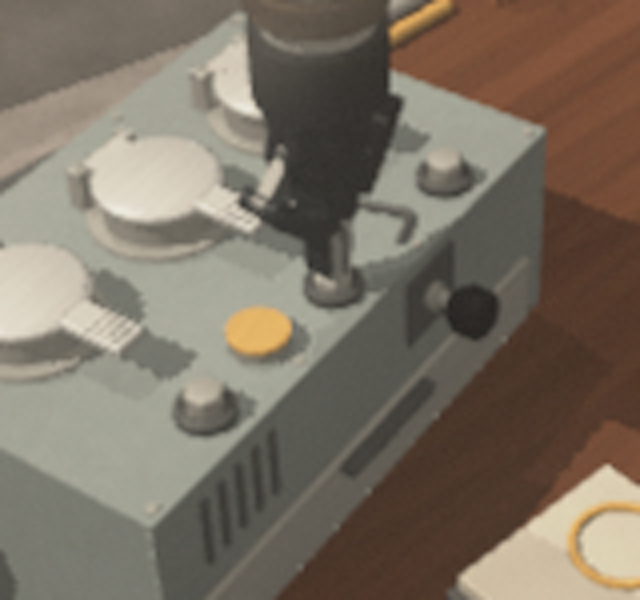

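View pics/w8.png

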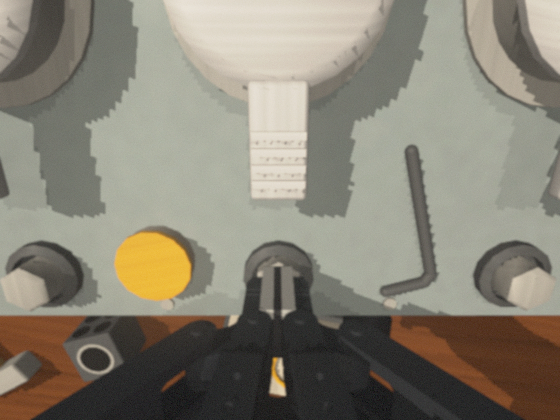

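The finger is at the well of the middle bolt and the head looks lower than the others. I press on to its stop.

>>> arm_command:
  rows: [0, 0.1, 0, 0, 0, 0, -1, 0, 0.2, 0, 0, 0, 0, -1, 0, 0.2, 0, 0, 0, 0, -1]

```text
time: 10.53
ee_pos: [0.5545, 0.0746, 0.2457]
tcp_rot: [-90.0, 0.0, -78.4]
wrist_force: [-2.8, -1.1, 6.1]
opening: -0.0002
```

>>> arm_command:
  rows: [0, 0.1, 0, 0, 0, 0, -1, 0, 0.1, 0, 0, 0, 0, -1]

```text
time: 10.7
ee_pos: [0.5545, 0.0746, 0.2456]
tcp_rot: [-89.9, 0.0, -78.4]
wrist_force: [-4.8, -0.2, 12.9]
opening: 0.0001
```

Stop at tip z 0.1726, 7 mm below the others, so the middle bolt is the loose one. Lift, open half-way and tilt the tool for the tab.

>>> arm_command:
  rows: [0, -2, 0, 0, 0, 0, -1, 0, -5, 0, 0, 0, 0, -1, 0, -9, 0, 0, 0, 0, -1, 0, -10, 0, 0, 0, 0, 0.1, 0, -10, 0, 0, 0, 0, 0.1, 0, -10, 0, 0, 0, 0, 0.1, 0, -10, 0, 0, 0, 0, 0.1]

```text
time: 11.28
ee_pos: [0.5545, 0.0746, 0.3426]
tcp_rot: [-90.1, 0.0, -78.4]
wrist_force: [-0.5, 0.4, 0.1]
opening: 0.0466
```

```bash
python3 -c "
from h import *
st();c=shot('wrist','w9.png')
for n in ('bolt_right_top','bolt_left_top','bolt_middle_top','cap_middle_tab'):
  for r in models.spot_point(n,'wrist')[:3]:
    w=px2w(c,*r['location']);print(n,round(r['conf'],2),np.round(r['location']),np.round(wc(w),4))
"
```

```text
t 11.28 q [  7.7   7.5  17.2  99.8   0.  176. ] tcp_c [-0.0996 -0.0004  0.3426] grasp_c [-0.0997 -0.0004  0.2886] rot [-9.009e+01  1.000e-02 -7.836e+01] f [-0.5  0.4  0.1] op 0.0466
bolt_right_top 0.94 [440. 222.] [-0.1015 -0.1216  0.1797]
bolt_left_top 0.88 [115. 220.] [-0.1003  0.1181  0.1797]
bolt_middle_top 0.6 [278. 216.] [-0.0995 -0.0024  0.1727]
bolt_middle_top 0.52 [151. 283.] [-0.2356  0.1572  0.0416]
cap_middle_tab 0.85 [279. 133.] [-0.0361 -0.0027  0.191 ]
```

View pics/w9.png

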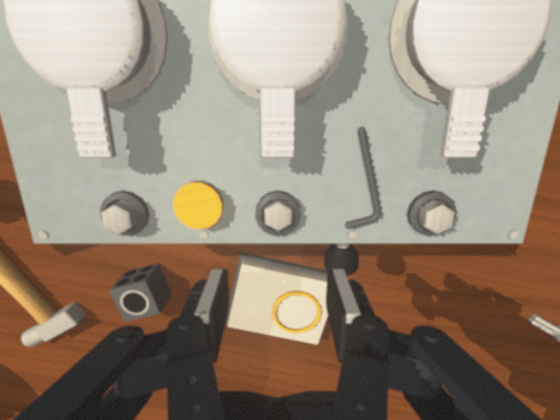

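Middle bolt head at (278,216) reads z 0.1727; the other two read 0.1797, which confirms it. I measure the tab's edges for the grasp.

```bash
python3 -c "
from h import *
c=shot('wrist')
for p in [(278,155),(278,150),(278,133),(278,90),(264,140),(293,140)]:
    print(p,np.round(wc(px2w(c,*p,0)),4))
to([-.034-.035,-.001,.188+.06],60)
to([-.034,-.001,.188],60)
"
```

```text
(278, 155) [-0.0504 -0.002   0.1923]
(278, 150) [-0.0472 -0.002   0.192 ]
(278, 133) [-0.0365 -0.002   0.191 ]
(278, 90) [-0.0105 -0.002   0.1916]
(264, 140) [-0.0405  0.0069  0.194 ]
(293, 140) [-0.0406 -0.0116  0.1936]
t 11.58 tcp target [0.5582 0.0747 0.2948] shift cm [0.06 4.85 0.37] rot [ 3.005e+01  4.000e-02 -1.000e-02]
t 11.58 tcp target [0.5924 0.0818 0.2348] shift cm [ 0.06 10.85  3.88] rot [ 3.005e+01  4.000e-02 -1.000e-02]
```

>>> arm_command:
  rows: [0.1, 1, 0, 6, 0, 0, 0.1, 0.1, 2, 0, 12, 0, 0, 0.1, 0.1, 3, 0, 18, 0, 0, 0.1, 0.1, 4, 0.1, 24, 0, 0, 0.1, 0.1, 4.8, 0.2, 30, 0, 0, 0.1, 0.1, 4.8, 0.2, 30, 0, 0, 0.1, 0.1, 4.8, 0.2, 30, 0, 0, 0.1]

```text
time: 12.17
ee_pos: [0.5551, 0.0737, 0.295]
tcp_rot: [-60.2, 0.0, -78.4]
wrist_force: [0.3, -0.6, 0.8]
opening: 0.047
```

```bash
python3 -c "
from h import *
st();shot('wrist','w10.png')
to([-.036,-.002,.188],60)
"
```

```text
t 12.17 q [  6.6 -18.7 -17.5  61.5   2.5 175.7] tcp_c [-0.0992 -0.0014  0.295 ] grasp_c [-0.0724 -0.0014  0.2482] rot [-60.21   0.   -78.38] f [ 0.3 -0.6  0.8] op 0.047
t 12.22 tcp target [0.5907 0.0804 0.2348] shift cm [ 0.05  7.15 -0.1 ] rot [ 0.08  0.03 -0.01]
```

View pics/w10.png

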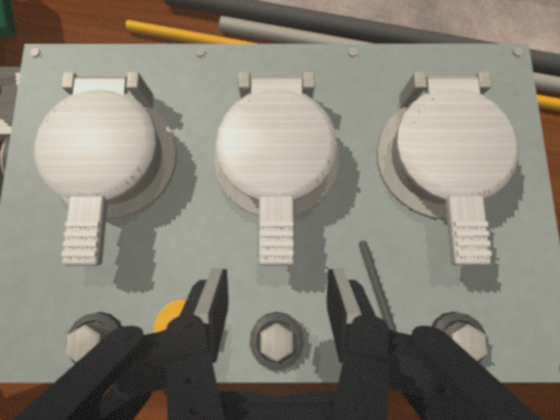

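Tab at (277,232) is centred between the fingers. Advance and close.

>>> arm_command:
  rows: [0, 2, 0, 0, 0, 0, 0.1, 0, 4, 0, 0, 0, 0, 0.1, 0, 6, 0, 0, 0, 0, 0.1, 0, 6.9, 0, 0, 0, 0, 0.1, 0, 6.9, 0, 0, 0, 0, 0.1]

```text
time: 12.63
ee_pos: [0.5917, 0.0812, 0.2352]
tcp_rot: [-60.2, 0.0, -78.4]
wrist_force: [-0.1, 0.8, -0.2]
opening: 0.0472
```

>>> arm_command:
  rows: [0, 0, 0, 0, 0, 0, -0.9, 0, 0, 0, 0, 0, 0, -0.9, 0, 0, 0, 0, 0, 0, -0.9, 0, 0, 0, 0, 0, 0, -0.9, 0, 0, 0, 0, 0, 0, -0.9, 0, 0, 0, 0, 0, 0, -0.9]
  force: 40

```text
time: 13.13
ee_pos: [0.5908, 0.0814, 0.2378]
tcp_rot: [-59.8, 0.0, -78.3]
wrist_force: [1.8, 4.8, 0.7]
opening: 0.0206
```

```bash
python3 -c "
from h import *
st();shot('wrist','w11.png');c=shot('side');cv2.imwrite('pics/s11.png',cv2.resize(c['pixels'][120:300,140:340],None,fx=3,fy=3,interpolation=cv2.INTER_CUBIC))
"
```

```text
t 13.13 q [  7.  -14.  -20.4  53.6   2.4 176. ] tcp_c [-0.0626 -0.001   0.2378] grasp_c [-0.0355 -0.0009  0.1911] rot [-5.985e+01  3.000e-02 -7.831e+01] f [1.8 4.8 0.7] op 0.0206
```

View pics/w11.png

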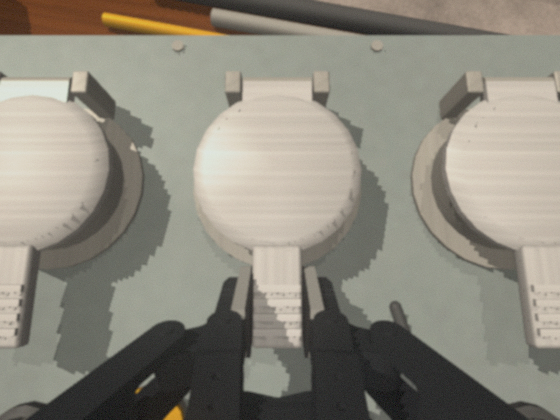

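View pics/s11.png

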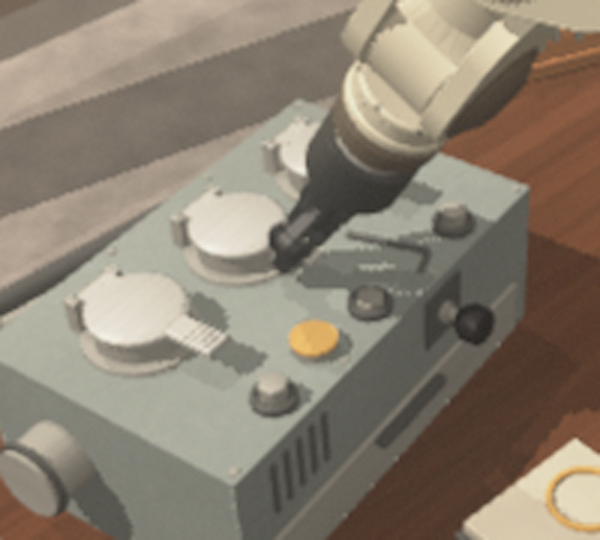

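The tab is gripped (opening 20.6 mm on the 22 mm tab). I compute the arc about the hinge, with the tool turning from 60° to 90°.

```bash
python3 -c "
from h import *
H=np.array([.074,.186]);o=sensors.get_obs()
d0=np.radians(60);y0=np.array([.5,-np.sin(d0)]);z0=np.array([np.sin(d0),.5])
T0=np.array([-.0626,.2378]);g0=np.array([-.0355,.1911]);v=g0-H
for th in range(0,61,4):
    t=np.radians(th);c,s=np.cos(t),np.sin(t)
    g=H+np.array([v[0]*c+v[1]*s,-v[0]*s+v[1]*c])
    p=np.radians(60+min(th*30/56,32));T=g-.054*np.array([np.cos(p),-np.sin(p)])
    D=T-T0;print(th,np.round([D@y0*100,D@z0*100],1),round(-min(th*30/56,32),1), np.round(g,3))
"
```

```text
0 [-0.  0.] -0.0 [-0.035  0.191]
4 [-0.6  0.6] -2.1 [-0.035  0.199]
8 [-1.2  1.3] -4.3 [-0.034  0.206]
12 [-1.8  2. ] -6.4 [-0.032  0.214]
16 [-2.3  2.8] -8.6 [-0.03   0.221]
20 [-2.7  3.6] -10.7 [-0.027  0.228]
24 [-3.1  4.4] -12.9 [-0.024  0.235]
28 [-3.5  5.3] -15.0 [-0.02   0.242]
32 [-3.8  6.1] -17.1 [-0.016  0.248]
36 [-4.  7.] -19.3 [-0.012  0.254]
40 [-4.2  7.9] -21.4 [-0.007  0.26 ]
44 [-4.3  8.9] -23.6 [-0.001  0.266]
48 [-4.4  9.8] -25.7 [0.005 0.271]
52 [-4.4 10.7] -27.9 [0.011 0.275]
56 [-4.3 11.7] -30.0 [0.017 0.28 ]
60 [-4.2 12.6] -32 [0.024 0.283]
```

>>> arm_command:
  rows: [0, -0.3, 0.3, -1, 0, 0, -0.9, 0, -0.6, 0.6, -2.1, 0, 0, -0.9, 0, -1.2, 1.3, -4.3, 0, 0, -0.9, 0, -1.8, 2, -6.4, 0, 0, -0.9, 0, -2.3, 2.8, -8.6, 0, 0, -0.9, 0, -2.7, 3.6, -10.7, 0, 0, -0.9, 0, -3.1, 4.4, -12.9, 0, 0, -0.9, 0, -3.1, 4.4, -12.9, 0, 0, -0.9, 0, -3.1, 4.4, -12.9, 0, 0, -0.9]

```text
time: 13.98
ee_pos: [0.6122, 0.0858, 0.2848]
tcp_rot: [-73.0, 0.0, -78.3]
wrist_force: [-4.7, 4.0, -1.8]
opening: 0.0208
```

```bash
python3 -c "
from h import *
st();shot('wrist','w12.png');c=shot('side');cv2.imwrite('pics/s12.png',cv2.resize(c['pixels'][100:300,120:340],None,fx=3,fy=3,interpolation=cv2.INTER_CUBIC))
"
```

```text
t 13.98 q [  7.6  -0.5   0.6  74.1   1.2 176.1] tcp_c [-0.0409 -0.001   0.2848] grasp_c [-0.0251 -0.0009  0.2331] rot [-7.301e+01  5.000e-02 -7.832e+01] f [-4.7  4.  -1.8] op 0.0208
```

View pics/w12.png

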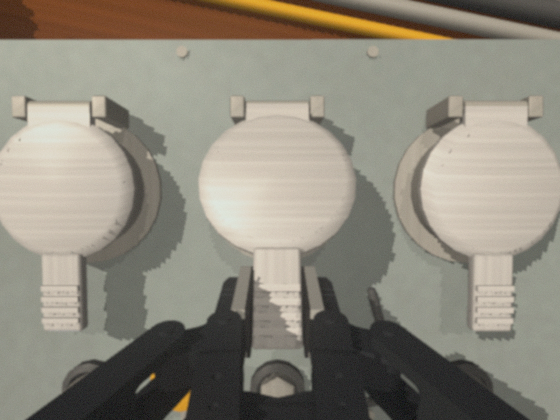

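View pics/s12.png

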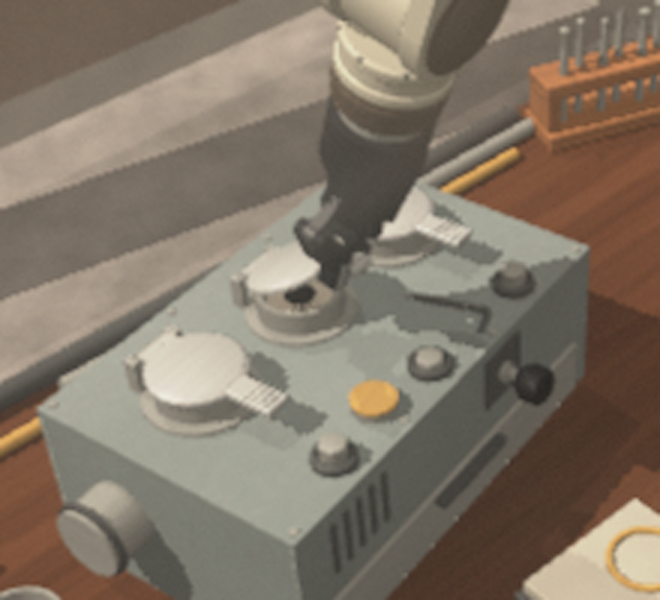

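The middle cap is rising with the tab in the fingers, and the outer caps are shut. Continue the arc.

```bash
python3 -c "
from h import *
H=np.array([.074,.186]);v=np.array([-.0355,.1911])-H
def pose(th):
    t=np.radians(th);c,s=np.cos(t),np.sin(t)
    g=H+np.array([v[0]*c+v[1]*s,-v[0]*s+v[1]*c]);p=np.radians(60+th*30/56);return g-.054*np.array([np.cos(p),-np.sin(p)]),p
T0,p0=pose(24);y0=np.array([np.cos(p0),-np.sin(p0)]);z0=np.array([np.sin(p0),np.cos(p0)])
for th in range(24,61,4):
    T,p=pose(th);D=T-T0;print(th,np.round([D@y0*100,D@z0*100],1),round(-np.degrees(p-p0),1))
"
```

```text
24 [0. 0.] -0.0
28 [-0.5  0.8] -2.1
32 [-1.   1.5] -4.3
36 [-1.4  2.4] -6.4
40 [-1.8  3.2] -8.6
44 [-2.2  4.1] -10.7
48 [-2.4  5. ] -12.9
52 [-2.6  5.9] -15.0
56 [-2.8  6.8] -17.1
60 [-2.9  7.8] -19.3
```

>>> arm_command:
  rows: [0, -0.5, 0.8, -2.1, 0, 0, -0.9, 0, -1, 1.5, -4.3, 0, 0, -0.9, 0, -1.4, 2.4, -6.4, 0, 0, -0.9, 0, -1.8, 3.2, -8.6, 0, 0, -0.9, 0, -2.2, 4.1, -10.7, 0, 0, -0.9, 0, -2.4, 5, -12.9, 0, 0, -0.9, 0, -2.6, 5.9, -15, 0, 0, -0.9, 0, -2.8, 6.8, -17.1, 0, 0, -0.9, 0, -2.9, 7.8, -19.3, 0, 0, -0.9, 0, -2.9, 7.8, -19.3, 0, 0, -0.9, 0, -2.9, 7.8, -19.3, 0, 0, -0.9, 0, -2.9, 7.8, -19.3, 0, 0, -0.9]

```text
time: 15.08
ee_pos: [0.6777, 0.0994, 0.3353]
tcp_rot: [-92.2, 0.1, -78.3]
wrist_force: [0.9, 5.6, -4.6]
opening: 0.0209
```

```bash
python3 -c "
from h import *
st();shot('wrist','w13.png');c=shot('side');cv2.imwrite('pics/s13.png',cv2.resize(c['pixels'][100:300,120:340],None,fx=3,fy=3,interpolation=cv2.INTER_CUBIC));c=shot('scene');cv2.imwrite('pics/c13.png',cv2.resize(c['pixels'][80:320,200:440],None,fx=2.4,fy=2.4,interpolation=cv2.INTER_CUBIC))
"
```

```text
t 15.08 q [ 8.400e+00  2.930e+01  4.380e+01  1.067e+02 -1.000e-01  1.767e+02] tcp_c [ 0.026  -0.0008  0.3353] grasp_c [ 0.024  -0.0008  0.2813] rot [-9.217e+01  6.000e-02 -7.834e+01] f [ 0.9  5.6 -4.6] op 0.0209
```

View pics/w13.png

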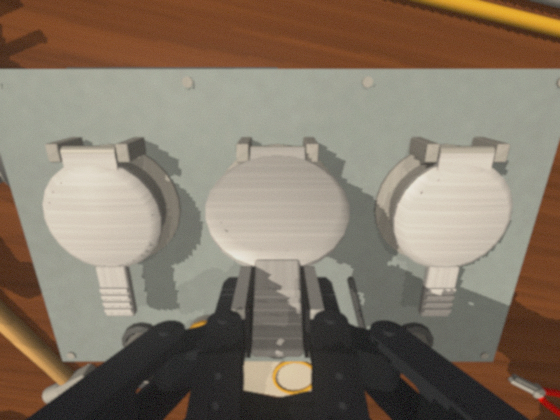

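View pics/s13.png

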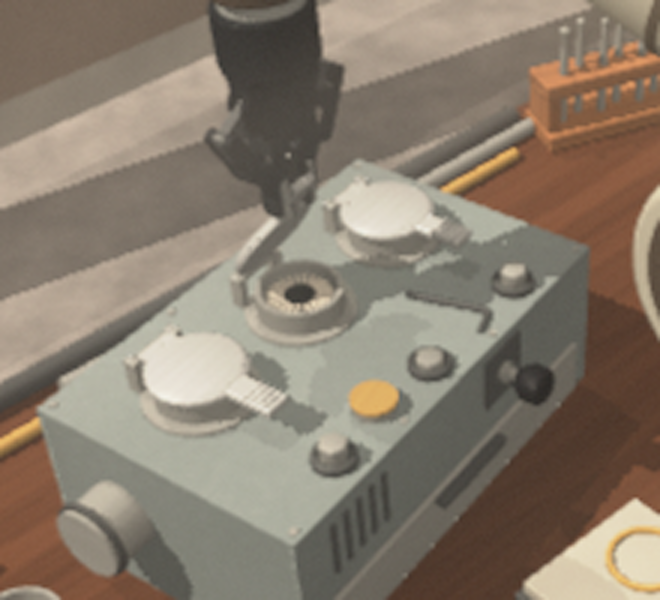

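View pics/c13.png

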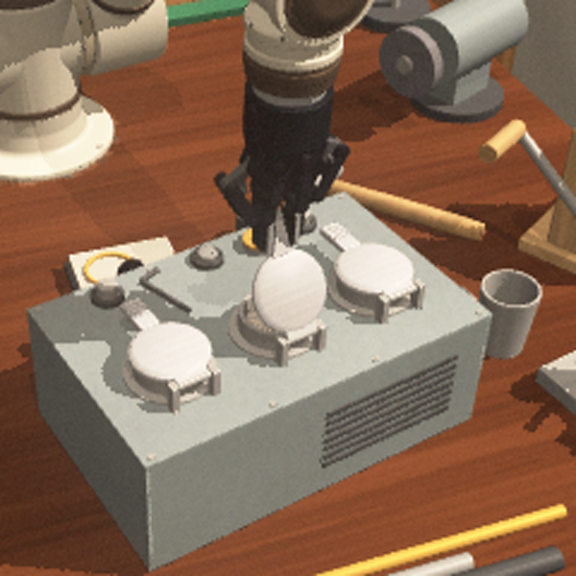

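The pictures show the middle cap stood up about 60° in the fingers, the other two shut, the knob home and the tools in place. I let it settle and measure the cap angle from depth.

>>> arm_command:
  rows: [0, 0, 0, 0, 0, 0, -0.9, 0, 0, 0, 0, 0, 0, -0.9, 0, 0, 0, 0, 0, 0, -0.9, 0, 0, 0, 0, 0, 0, -0.9]

```text
time: 15.57
ee_pos: [0.6775, 0.0994, 0.3352]
tcp_rot: [-92.2, 0.1, -78.3]
wrist_force: [1.8, 4.5, -5.9]
opening: 0.0207
```

```bash
python3 -c "
from h import *
st();c=shot('wrist')
for name,us,v1,v2 in (('mid',(240,278,315),190,245),('left',(90,110),190,240),('right',(440,460),190,240)):
  for u in us:
    a,b=wc(px2w(c,u,v1)),wc(px2w(c,u,v2));print(name,np.round(a,3),np.round(b,3),'deg',round(np.degrees(np.arctan2(b[2]-a[2],a[0]-b[0])),1))
s=shot('side')
for n,cam,cc in (('bolt_middle_top','side',s),('shaker_grip','side',s),('polish_tin','side',s),('hex_key','side',s)):
  for r in models.spot_point(n,cam)[:1]: print(n,round(r['conf'],2),np.round(r['location']),np.round(px2w(cc,*r['location']),4))
"
```

```text
t 15.57 q [ 8.400e+00  2.920e+01  4.370e+01  1.067e+02 -1.000e-01  1.767e+02] tcp_c [ 0.0258 -0.0008  0.3352] grasp_c [ 0.0238 -0.0008  0.2812] rot [-9.215e+01  6.000e-02 -7.834e+01] f [ 1.8  4.5 -5.9] op 0.0207
mid [0.058 0.019 0.223] [0.039 0.017 0.253] deg 57.5
mid [ 0.058 -0.002  0.224] [ 0.04  -0.002  0.254] deg 58.2
mid [ 0.058 -0.023  0.224] [ 0.039 -0.02   0.253] deg 56.7
left [0.049 0.119 0.193] [0.013 0.127 0.193] deg -1.0
left [0.049 0.107 0.193] [0.013 0.113 0.193] deg 0.0
right [ 0.049 -0.107  0.194] [ 0.013 -0.114  0.193] deg -1.3
right [ 0.049 -0.12   0.193] [ 0.013 -0.127  0.193] deg 0.4
bolt_middle_top 0.64 [263. 217.] [0.5514 0.0701 0.1759]
shaker_grip 0.54 [301. 226.] [0.4953 0.0023 0.14  ]
polish_tin 0.59 [244. 235.] [0.5391 0.1394 0.1729]
hex_key 0.59 [266. 203.] [0.595  0.02   0.1612]
```

The cap stands at about 58° (1.0 rad), steady and held, and the outer caps read 0°. I hand in.

```bash
python3 -c "
from h import *
print(bot.job_done());st()"
```

```text
the job is handed in; nothing more can be done
None
the job is handed in; nothing more can be done
```

The middle filter has the loose bolt. I handed in the job at about 16 s, with the gripper still holding that filter's cap open.

- **Shaker:** I pulled the knob out 35.4 mm to its stop, where the force read 12.5 N, then pushed it home. The arm returned to its starting pose, and the last side-camera views show the knob home.
- **Bolts:** The right bolt stopped the fingertip dead at about 14 N. The middle bolt sank 7 mm to its stop, with the force reading at most about 13 N. From the wrist camera its head is at 172.7 mm, against 179.7 mm for the other two. I did not need to tap the left bolt.
- **Cap:** I took the middle tab at a 20.7 mm finger opening and lifted the cap. Depth readings put it at about 57–58° and the arm was still. The other two caps read about 0°.
- **Tools:** The tin and hex key were within about 5 mm of where they started. I checked the bench items only by eye, and they showed no shift in the views I had.

Two checks did not agree cleanly:

- **Camera offset:** The side camera reads positions about 6 mm off from the other two, so I relied on the wrist and scene cameras. The side camera's last bolt height, 175.9 mm, is less exact for the same reason.
- **Tap force:** The force reading stayed near zero while the middle bolt was sinking and rose only at its stop. I confirmed the sinking by depth instead.

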